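# Draw a closed sample box under the bench lens and hold it there

## Task

Press the green lid of the sample box on the sliding carriage down until it is fully home, so that it will pass beneath the lens. Then pull the carriage out by its orange handle, against its return spring, until the yellow pointer lines up with the red mark on the lens stand, and keep it there: the program finishes while still holding the handle with the pointer steady at the mark. Do not draw the carriage out before the lid is home, and leave the slate pieces and the white tub where they are.

Things in the scene. Friction and masses are not known exactly. Their poses are not given: they have to be found in the camera images.
- guide: fixed aluminium board 200 x 440 mm, 10 mm thick, with two steel rods along it and a black block (top 32 mm above the table) at each end. Origin: centre of its underside, on the table. Its y axis points along the rods the way the carriage is pulled out, x across the board, z up. At yaw 0 the pull goes to the robot's left (world +y); the yaw varies by up to 0.4 rad either way
- carriage (a joint): travel in m of the grey sliding carriage (90 mm wide, top 28 mm above the table) along the guide's +y: 0 = fully back (start), 0.125 = end stop. A spring pulls it back with about 4 N at 0, growing by 60 N/m (about 10 N at 0.1); it returns when let go. It carries the sample box, lid, pointer and handle
- handle (a point): orange upright tab on the carriage, 36 mm across the guide (x), 12 mm thick along the pull (y), 47 mm tall. This point: centre of its foot, on the carriage plate 28 mm above the table, so its top is 75 mm above the table. Axes as the guide's. With the carriage fully back it lies at x = 0, y = +65 mm in the guide's frame
- lid_top (a point): centre of the top face of the green square lid (66 x 66 mm) of the white sample box (60 x 60 mm) on the carriage, at x = 0, y = -140 mm in the guide's frame when the carriage is fully back. It is 60 mm above the table when the lid is home, and stands 6 to 10 mm higher at the start
- lid (a joint): how far the lid is pressed on, in m: 0 = standing 10 mm proud, 0.010 = fully home, against a hard stop. It starts between 0 and 0.004, moves straight down under a push of about 6 N or more anywhere near its middle and stays where it is left
- pointer (a point): tip (6 mm wide) of the yellow pointer that sticks out of the carriage on the guide's +x side, level with the centre of the sample box, 22 mm above the table; it travels with the carriage
- mark (a point): inner face of the upright red mark (6 mm wide, 30 mm long across the guide, 18 mm tall) on the foot of the lens stand, on the guide's +x side beyond the pointer's tip, 22 mm above the table. Axes as the guide's. It lies 65 to 105 mm along the guide's +y from where the pointer starts; when the pointer is level with it the box is right under the lens
- lens: dark fixed lens stand sitting across the guide board: foot plate, a post on the guide's -x side (up to 88 mm above the table) and a round black-rimmed lens (52 mm across, 66 to 78 mm above the table) over the carriage's centre line. Origin: on the board, right below the lens centre
- slate_a: loose flat five-sided slate piece, 68 mm across, 10 mm thick, on the table on the guide's +x side. Origin: centre of underside. Leave alone
- slate_b: loose flat five-sided slate piece, 56 mm across, 13 mm thick, on the table on the guide's +x side. Origin: centre of underside. Leave alone
- tub: loose open white plastic tub 75 x 75 x 55 mm on the table on the guide's +x side. Origin: centre of underside. Leave alone

How it is judged:
On the way:
1. the lid is pressed fully home while the carriage is still back (value of joint lid above 0.008 m and value of joint carriage below 0.02 m), for 0.2 s.
At the end, for the whole second after the job is handed in: The lid is home (within 2 mm), the pointer is within 5 mm of the red mark along the guide and still (under 10 mm/s), and the fingers are holding the handle against the spring (over 3 N on it) (value of joint lid above 0.008 m and y of pointer in the frame of mark between -0.005 and 0.005 m and velocity of joint carriage between -0.01 and 0.01 m/s and contact force between the fingers and handle_tab above 3 N); the arm keeps its last pose, push and grip.
It fails at once if the carriage is drawn out more than 20 mm with the lid not home (value of joint carriage above 0.02 m and value of joint lid below 0.008 m).
It fails at once if a slate piece or the tub is moved by more than 20 mm (distance of any of slate_a, slate_b, tub from where it was at the start of the episode above 0.02 m).
It also fails if it takes over 38 s, if anything falls off the work surface, if the arm or the gripper's body presses on something with over 40 N, if the wrist force passes 120 N, or if a joint passes its speed limit or range.

## Robot

A 6-joint arm with a two-finger parallel gripper is mounted at the origin on the work surface. World frame = base frame: x ahead of the robot, y to its left, z up, the work surface at z = 0. Lengths are in m, angles in rad, forces in N, time in s.
With the tool pointing down it reaches from about 0.325 to 0.775 m from the base axis. Payload 9.3 kg.
Tool frame: the origin (TCP) lies midway between the tips of the shut fingers; the grasp point (between the pads) lies 19 mm behind it (arm.grasp_offset is the distance from the TCP to the grasp point, in m); x points along the fingers, z is the direction in which the jaws open and shut, and the axes are right-handed (so a half turn about x gives the same grasp; the last joint's range is limited). The gripper opens to 85 mm and grips with 20 to 120 N. Pads are 22 mm wide; open, the fingers measure 114 mm over their backs; the gripper's body (76 mm by 85 mm) begins 54 mm behind the grasp point. The pads swing forward as they close: fully open they stand 13 mm farther back than shut.
Start: joints at [-1.386, 0.259, 0.021, 1.334, 0, 1.418], TCP at [0.182, -0.519, 0.231] pointing down, gripper open.
Joint ranges: [-3.04, 3.04], [-0.91, 1.82], [-1.04, 1.36], [-1.92, 1.95], [-1.52, 1.45], [-3.14, 3.14]. Speed limits (rad/s): [2.22, 2.22, 2.79, 3.14, 3.14, 3.14].

## Interface

Orientations are given as a unit quaternion [x, y, z, w].
In Python, from workcell import arm, set_gripper, solver, status, optics, close_job, spotter gives the robot as it stands. Calls block until the motion is done:
- arm.move_pose(position, orientation): joint-space move of the TCP to a pose.
- arm.move_l(position, ori=None, max_speed=0.15): straight line of the TCP; ori=None keeps the orientation; max_speed is the mean speed in m/s.
- arm.goto_joints(angles): joint-space move.
- set_gripper(opening, force=None): finger opening in m; force is the grip in N (None keeps the last); returns when the fingers have stopped.
- arm.pause(seconds).
- solver.ik(position, orientation): joint angles nearest the present ones, or None.
- status.observe(): the state.
- optics.get_image(name): name is "side" or "top"; returns a dict with "image" (384x512x3 uint8, red, green, blue), "K" (3x3 intrinsics, pixels), "xyz" and "rotation" of the camera in the world. Camera axes: x right, y up, looking along -z (the intrinsics and any distortion apply to the point x, -y, -z); pixel columns grow to the right and rows downward; lengths in m; the calibration is good to about 2 mm. A picture is of the moment at which its call begins. There is no depth.
A pose or a line that the arm cannot do raises arm.MotionError and nothing moves.
- close_job(): hands the job in, once; it reports no verdict.
Trained networks look in a picture, given as the dict that the camera call returned (one of the last four; its "shot" number tells which), for a name from the list of things; names that differ only in an ending like _2 or _b are one class to them, and where a whole thing is asked for, a point or a joint stands for the part that bears it (a point fixed in the world has none). Each returns a list of dicts, best first, with "confidence" (0 to 1); they miss things now and then, are a little off and sometimes report something else, mostly with a low value. They report only what shows in the picture. A call takes as long as a camera call.
- spotter.boxes_of(label, picture): "extent" ([centre column, centre row, width, height] in pixels, round what is visible of it).
- spotter.masks_of(label, picture): "mask" (384x512 bool, what is visible of it) and "extent" ([centre column, centre row, width, height] in pixels, round what is visible of it).
- spotter.place_of(label, picture): "location" ([column, row] in pixels: a listed point, or the origin of a listed thing).
The state is a dict: "time": time; "joints": joint angles; "joint_vel": joint speeds; "joint_torque": joint torques, N m; "tcp_pos": TCP position; "tool_rot": TCP orientation; "contact_force": force on the tool from outside, world axes, zero at the start; "torque": the same for the moment, N m; "gripper_width": finger opening in m.
Only numpy, scipy, OpenCV 4.12 (cv2) and the standard library are available. Lean on these libraries where they do the work, as an engineer would, in place of code of your own. Each camera call takes 0.05 s, during which the arm holds its last target. There are 200 camera calls.

## Working session

There is one attempt and no reset: what is moved stays moved. The work goes in short steps, each a Python script; the robot and the scene stay as the last script left them, time stands still between calls to the robot, and variables do not carry over. Pictures are saved under pics/ and viewed, about 8 in all and at most 12, crops included, and the job is handed in when it is done.

```bash
mkdir -p pics; ls; cat > h.py <<'E'
import numpy as np, cv2
from workcell import arm,set_gripper,solver,status,optics,close_job,spotter
def shot(n,save=None):
    p=optics.get_image(n)
    if save: cv2.imwrite('pics/'+save,p['image'][:,:,::-1])
    return p
def Rm(p):
    r=np.array(p['rotation'],float)
    if r.shape==(3,3): return r
    from scipy.spatial.transform import Rotation as R
    return R.from_quat(r).as_matrix()
def toplane(p,uv,z):
    K=np.array(p['K']);d=np.linalg.inv(K)@[uv[0],uv[1],1]
    d=Rm(p)@(d*[1,-1,-1]);c=np.array(p['xyz'])
    return c+d*(z-c[2])/d[2]
def proj(p,X):
    K=np.array(p['K']);q=(Rm(p).T@(np.array(X)-p['xyz']))*[1,-1,-1]
    q=K@q;return q[:2]/q[2]
E
python3 - <<'E'
from h import *
for n in('top','side'):
    p=shot(n,n+'0.png')
    print(n,{k:v for k,v in p.items() if k!='image'})
    for l,z in(('guide',0),('handle',.028),('lid_top',.068),('pointer',.022),('mark',.022),('lens',.01),('slate_a',0),('tub',0)):
        for r in spotter.place_of(l,p)[:2]: print(l,np.round(r['location'],1),round(r['confidence'],2),toplane(p,r['location'],z).round(4))
print(status.observe())
E
```

```text
pics
top {'K': array([[428.50713833,   0.        , 248.45023547],
       [  0.        , 428.50713833, 191.8746471 ],
       [  0.        ,   0.        ,   1.        ]]), 'xyz': array([0.51388051, 0.02331847, 1.0096302 ]), 'rotation': array([-0.05463228,  0.05036512,  0.71015085, -0.70011745]), 'shot': 1}
guide [222.9 255.2] 0.68 [0.5167 0.09   0.    ]
handle [193.8 254.5] 0.96 [0.5191 0.1542 0.028 ]
lid_top [283.8 257.4] 0.76 [ 0.5099 -0.0467  0.068 ]
pointer [284.  229.5] 0.8 [ 0.5731 -0.0522  0.022 ]
mark [242.2 225.8] 0.79 [0.583  0.0438 0.022 ]
mark [194.9 255.5] 0.55 [0.5168 0.1525 0.022 ]
lens [236.3 253.6] 0.82 [0.5199 0.0584 0.01  ]
lens [282.8 258. ] 0.63 [ 0.5084 -0.0487  0.01  ]
slate_a [239.3 179.2] 0.68 [0.6961 0.0499 0.    ]
slate_a [164.1 173.6] 0.64 [0.7124 0.2303 0.    ]
tub [300.5 185.6] 0.92 [ 0.6784 -0.096   0.    ]
side {'K': array([[379.74042723,   0.        , 260.19950493],
       [  0.        , 379.74042723, 191.18119161],
       [  0.        ,   0.        ,   1.        ]]), 'xyz': array([0.25722189, 0.46057419, 0.52234324]), 'rotation': array([-0.15959869,  0
[... 542 characters left out ...]
]
{'time': 0.9, 'joints': array([-1.38558034e+00,  2.58601369e-01,  2.15193899e-02,  1.33371694e+00,
       -2.08411552e-05,  1.41817464e+00]), 'joint_vel': array([-4.11633238e-04, -4.23229788e-05,  1.78971080e-04,  7.38607114e-04,
       -1.05350000e-04,  4.66492136e-06]), 'joint_torque': array([-1.06538115e-03, -5.55368614e+01,  3.44731450e+01,  1.52838395e-03,
       -3.76769740e-04,  3.05524246e-06]), 'tcp_pos': array([ 0.18227443, -0.5189164 ,  0.23128562]), 'tool_rot': array([ 0.40882056,  0.57694767, -0.40882987,  0.5769361 ]), 'contact_force': array([-1.04461471,  0.11034592,  0.13607125]), 'torque': array([-0.02363375, -0.01221442, -0.04275484]), 'gripper_width': 0.0853400064312696}
```

View pics/top0.png

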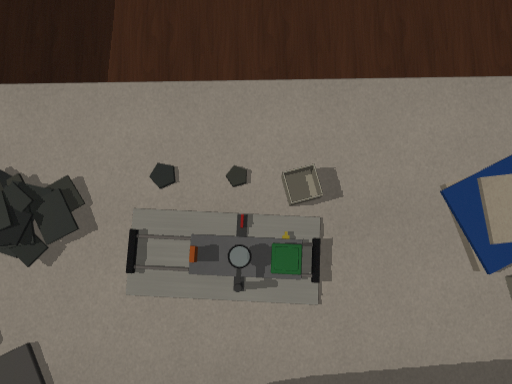

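View pics/side0.png

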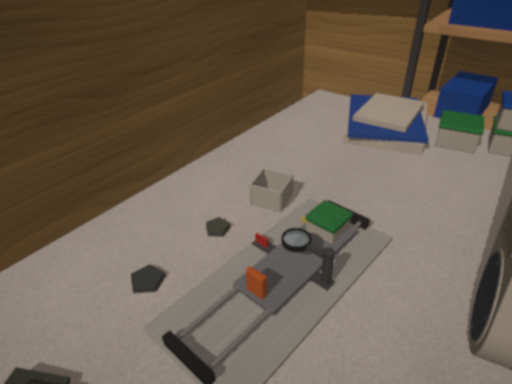

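The top view shows the lid at (286,258), pointer (286,235), red mark (242,221), handle (193,254), with slates and tub above row 200. I'll fit the guide pose from both views, then press the lid.

```bash
cat >> h.py <<'E'
from scipy.spatial.transform import Rotation as R
from scipy.optimize import least_squares
def ori(yaw,sgn=1):
    x=np.array([0,0,-1.]);z=sgn*np.array([-np.sin(yaw),np.cos(yaw),0]);return R.from_matrix(np.c_[x,np.cross(z,x),z]).as_quat()
def g2w(g,x,y,z):
    c,s=np.cos(g[2]),np.sin(g[2]);return np.array([g[0]+c*x-s*y,g[1]+s*x+c*y,z])
E
cat > fit.py <<'E'
from h import *
obs=[]
for n in('top','side'):
    p=shot(n)
    for l in('guide','handle','lid_top','pointer','mark','lens'):
        r=spotter.place_of(l,p)
        if r and r[0]['confidence']>.5: obs.append((n,p,l,np.array(r[0]['location'])))
    a=p['image'].astype(int);r,g,b=a[...,0],a[...,1],a[...,2]
    for nm,m in(('red',(r>90)&(g<.35*r)&(b<.35*r)),('yel',(r>90)&(g>.65*r)&(b<.45*r))):
        v,u=np.nonzero(m)
        k=[o[3] for o in obs if o[0]==n and o[2]==('mark' if nm=='red' else 'pointer')]
        if k:
            q=np.hypot(u-k[0][0],v-k[0][1])<14;u,v=u[q],v[q]
            print(n,nm,len(u),u.mean() if len(u) else 0,v.mean() if len(u) else 0, u.min() if len(u) else 0,u.max() if len(u) else 0)
def model(t,l):
    g=t[:3];s=t[3]
    return {'guide':g2w(g,0,0,0),'handle':g2w(g,0,.065,.028),'lid_top':g2w(g,0,-.14,.068),
     'pointer':g2w(g,t[4],-.14,.022),'mark':g2w(g,t[5],-.14+s,.022),'lens':g2w(g,0,-.14+s,.01)}[l]
def f(t): return np.concatenate([proj(p,model(t,l))-o for n,p,l,o in obs])
r=least_squares(f,[.516,.09,-.05,.09,.06,.07],loss='soft_l1')
t=r.x;print(t.round(4))
for (n,p,l,o),e in zip(obs,f(t).reshape(-1,2)): print(n,l,e.round(1))
np.save('t.npy',t)
q=solver.ik(g2w(t,0,-.14,.12),ori(t[2],1));print('+',q)
q=solver.ik(g2w(t,0,-.14,.12),ori(t[2],-1));print('-',q)
for n,c in(('top',(slice(190,310),slice(170,330))),('side',(slice(190,310),slice(220,380)))):
    im=[p for m,p,l,o in obs if m==n][0]['image'][c][:,:,::-1]
    cv2.imwrite(f'pics/c_{n}.png',cv2.resize(im,None,fx=5,fy=5,interpolation=2))
E
python3 fit.py
```

```text
top red 0 0 0 0 0
top yel 29 285.37931034482756 235.89655172413794 282 288
side red 72 261.75 240.15277777777777 257 267
side yel 14 303.7857142857143 219.42857142857142 302 305
[ 0.52    0.0874 -0.0549  0.1062  0.0575  0.0571]
top handle [ 3.9 -1.1]
top lid_top [2.8 2.2]
top pointer [-1.3 -1.4]
top mark [ 14.5 -26. ]
top lens [-2.1 -0.8]
side guide [-0.6  2.6]
side handle [1.1 2.6]
side lid_top [-0.5  0. ]
side pointer [1.1 0.2]
side mark [0.6 5.2]
side lens [-0.3 -0.7]
+ [-0.26488634  0.25886472 -0.27171256  1.04021904  0.         -0.20994677]
- [-0.26488634  0.25886472 -0.27171256  1.04021904  0.          2.93164589]
```

View pics/c_top.png

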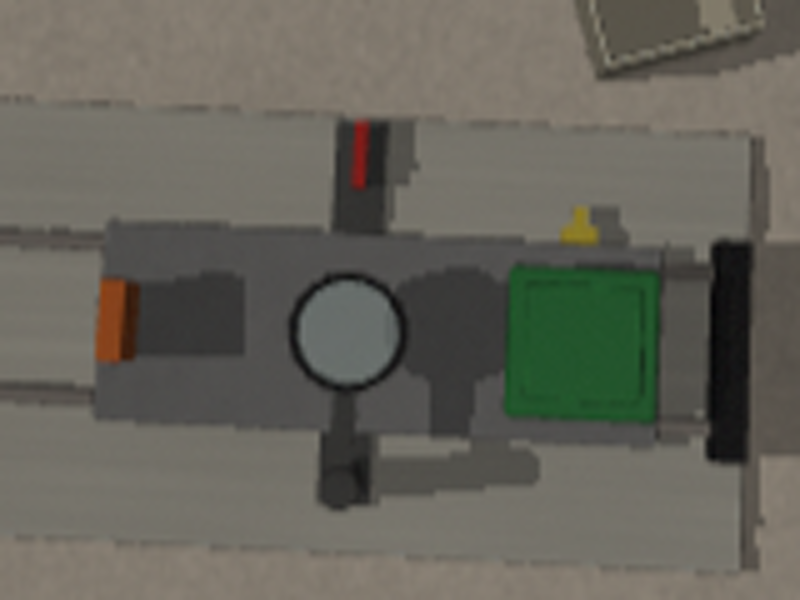

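The crop shows the pointer tip at (286.0,231.6), the mark's inner end at (241.6,227), the lid centre at (286.8,258.8) and the handle top at (192.2,254.2). I'll refit with these, adding the board corners, and then press.

```bash
cat > press.py <<'E'
from h import *
p=shot('top')
O=[((286,231.6),lambda t:g2w(t,t[4],-.14,.022)),((241.6,227.2),lambda t:g2w(t,t[5],-.14+t[3],.031)),
((239.6,256.2),lambda t:g2w(t,0,-.14+t[3],.078)),((286.8,258.8),lambda t:g2w(t,0,-.14,.068)),((192.2,254.2),lambda t:g2w(t,0,.065,.075)),
((320.4,217),lambda t:g2w(t,.1,-.22,.01)),((319,304),lambda t:g2w(t,-.1,-.22,.01))]
f=lambda t:np.concatenate([proj(p,m(t))-o for o,m in O])
r=least_squares(f,np.load('t.npy'),loss='soft_l1');t=r.x;print(t.round(4),f(t).reshape(-1,2).round(1).tolist());np.save('t.npy',t)
assert .06<t[3]<.11
set_gripper(0.0,60)
o=ori(t[2]);arm.move_pose(g2w(t,0,-.14,.10),o)
F0=np.array(status.observe()['contact_force']);z=.072
while z>.0565:
    arm.move_l(g2w(t,0,-.14,z),o,max_speed=.08)
    s=status.observe();F=s['contact_force']-F0
    print(round(z,4),s['tcp_pos'].round(4),F.round(1),round(s['time'],2))
    if F[2]>22: break
    z-=.0015 if z<.0715 else .002
E
python3 press.py
```

```text
[ 0.5156  0.0864 -0.0577  0.1024  0.0608  0.0659] [[0.1, 0.0], [-0.0, -0.0], [0.0, 0.2], [0.1, -0.3], [0.0, 0.1], [0.0, -0.4], [-0.3, 0.5]]
0.072 [ 0.5075 -0.0536  0.072 ] [0.1 0.1 1.3] 5.01
0.07 [ 0.5077 -0.0534  0.0703] [-0.3 -0.3  0.5] 5.26
0.0685 [ 0.5079 -0.0534  0.0687] [ 0.4 -0.3  2.8] 5.51
0.067 [ 0.5079 -0.0534  0.0672] [ 1.  -0.3  4.4] 5.76
0.0655 [ 0.5078 -0.0534  0.0657] [1.2 0.3 4.3] 6.01
0.064 [ 0.5078 -0.0534  0.0641] [3.2 1.  4. ] 6.26
0.0625 [ 0.5078 -0.0534  0.0625] [ 2.3 -0.4  4.5] 6.51
0.061 [ 0.5077 -0.0534  0.061 ] [ 2.7 -0.7  3.5] 6.76
0.0595 [ 0.5078 -0.0535  0.06  ] [ 1.2 -0.4  9.3] 7.01
0.058 [ 0.5079 -0.0535  0.0597] [-5.1  0.7 24.4] 7.26
```

The lid hit its hard stop at 60 mm with 24 N. Next I lift off and grip the handle.

```bash
cat > grip.py <<'E'
from h import *
t=np.load('t.npy');o=ori(t[2])
arm.pause(.3)
arm.move_l(g2w(t,0,-.14,.14),o,max_speed=.25)
set_gripper(.05)
arm.move_l(g2w(t,0,.065,.13),o,max_speed=.25)
arm.move_l(g2w(t,0,.065,.038),o,max_speed=.15)
s=status.observe();print(s['tcp_pos'].round(4),s['contact_force'].round(1))
set_gripper(0,60)
s=status.observe();print(s['tcp_pos'].round(4),s['contact_force'].round(1),s['gripper_width'],s['time'])
p=shot('side');q=shot('top')
cv2.imwrite('pics/g.png',np.hstack([cv2.resize(x['image'][180:320,160:340][:,:,::-1],None,fx=2.2,fy=2.2) for x in(p,q)]))
E
python3 grip.py
```

```text
[0.5199 0.1509 0.0387] [ 0.1 -0.7  0.1]
[0.52   0.1532 0.039 ] [ 0.  11.7  2.8] 0.011365627380760947 10.7333
```

View pics/g.png

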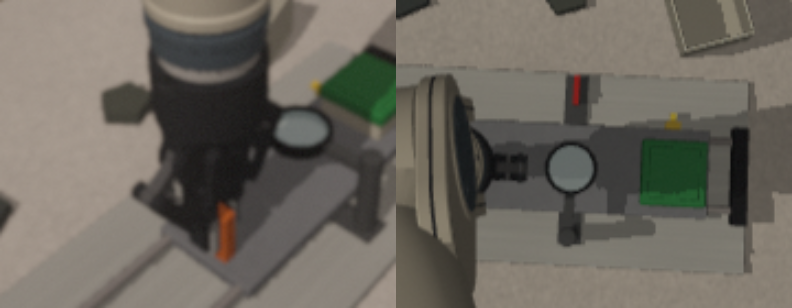

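The handle is held (width 11.4 mm). I'll pull slowly, stop about 12 mm short, and check the pointer against the mark.

```bash
cat > pull.py <<'E'
from h import *
t=np.load('t.npy');o=ori(t[2]);u=g2w([0,0,t[2]],0,1,0)
s=status.observe();x0=s['tcp_pos'].copy();np.save('x0.npy',x0)
c=g2w(t,0,.065,.038)+u*(t[3]-.012)
arm.move_l(c,o,max_speed=.05);arm.pause(.3)
np.save('c.npy',c)
s=status.observe();print('travel',(s['tcp_pos']-x0)@u,s['contact_force'].round(1),s['gripper_width'],s['time'])
p=shot('side');q=shot('top')
for n,im in(('side',p),('top',q)):
    for l in('pointer','mark'):
        for r in spotter.place_of(l,im)[:1]:print(n,l,np.round(r['location'],1),r['confidence'],toplane(im,r['location'],.022).round(4))
a=cv2.resize(q['image'][210:290,220:300][:,:,::-1],(500,500),interpolation=2)
b=cv2.resize(p['image'][190:290,220:320][:,:,::-1],(300,300),interpolation=2)
b=np.vstack([b,np.zeros((200,300,3),np.uint8)])
cv2.imwrite('pics/p1.png',np.hstack([a,b]))
E
python3 pull.py
```

```text
travel 0.08710233945486981 [-0.5 -9.2  6.8] 0.011554155517691332 13.0917
side pointer [273.3 238. ] 0.74 [0.5829 0.0262 0.022 ]
side mark [266.5 244.6] 0.75 [0.5823 0.0486 0.022 ]
top pointer [247.5 228.7] 0.75 [0.5762 0.0316 0.022 ]
top mark [243.6 224.7] 0.7 [0.5855 0.0405 0.022 ]
```

View pics/p1.png

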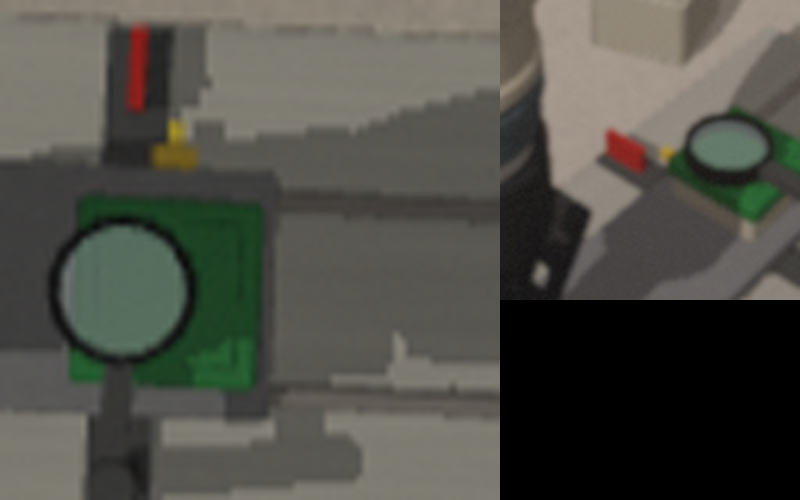

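In the crop the pointer tip is at image (248.5,229.5) and the mark's inner end at (241.6,227.6). That is about 15.5 mm short, which agrees with the fit (102.4 − 87.1 mm).

```bash
cat > pull2.py <<'E'
from h import *
t=np.load('t.npy');o=ori(t[2]);u=g2w([0,0,t[2]],0,1,0);x0=np.load('x0.npy');c=np.load('c.npy')
for k in range(3):
    e=t[3]+.0002-(status.observe()['tcp_pos']-x0)@u
    if abs(e)<.0007: break
    c=c+u*e;arm.move_l(c,o,max_speed=.03);arm.pause(.3)
np.save('c.npy',c)
s=status.observe();print('travel',(s['tcp_pos']-x0)@u,s['contact_force'].round(1),s['gripper_width'],s['time'])
p=shot('side');q=shot('top')
a=cv2.resize(q['image'][210:290,210:290][:,:,::-1],(500,500),interpolation=2)
b=cv2.resize(p['image'][220:270,240:290][:,:,::-1],(300,300),interpolation=2)
b=np.vstack([b,np.zeros((200,300,3),np.uint8)])
cv2.imwrite('pics/p2.png',np.hstack([a,b]))
E
python3 pull2.py
```

```text
travel 0.10246553418729573 [  1.2 -10.2   5.9] 0.01116459619405553 14.3583
```

View pics/p2.png

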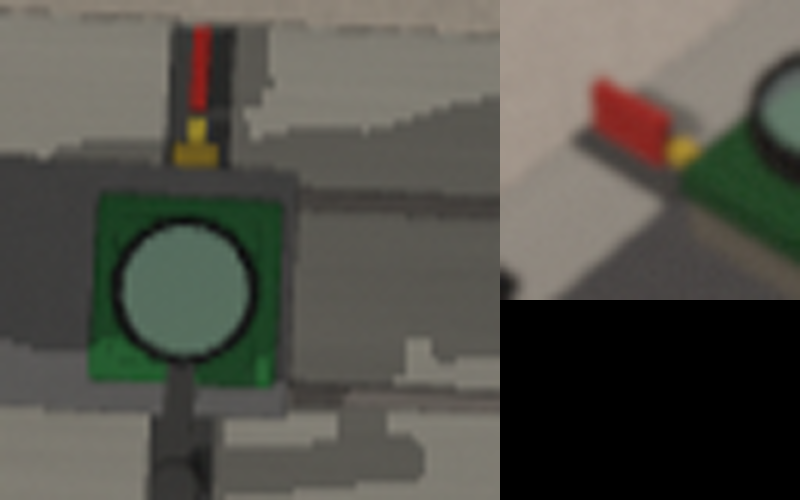

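The pointer (crop column 197) lines up with the mark (about 199 extended), an error under 1 mm, and the box is centred under the lens. I'll check that it isn't creeping, then hand in.

```bash
python3 - <<'E'
from h import *
a=status.observe();arm.pause(1);b=status.observe()
print(b['tcp_pos']-a['tcp_pos'],b['contact_force'].round(1),b['gripper_width'],b['time'])
if np.linalg.norm(b['tcp_pos']-a['tcp_pos'])<.0015: print(close_job())
E
```

```text
[-2.92269442e-06 -6.02833562e-06 -2.26487381e-05] [ 1.4 -9.8  6.3] 0.011330382844434978 15.4583
the job is handed in; nothing more can be done
None
```

I pressed the lid home, then pulled the carriage out to the red mark. The job is handed in with the gripper still holding the handle.

- **Lid:** I pressed it with the shut fingers while the carriage was fully back. It met its hard stop at about 60 mm above the table, with 24 N on it.
- **Carriage:** I gripped the handle front to back at 60 N and pulled it out 102.5 mm.
- **Last checks:** In the last top view the pointer was within about 1 mm of the mark, with the box centred under the lens. Over the final second the arm drifted less than 0.03 mm. It was holding about 10 N against the spring, at 15.5 s on the clock.
- **Disagreements:** The network's position for the mark was off by several mm in the first fit. I replaced it with points read by hand from the enlarged top view. The handle also sat about 2 mm further out than the fit said, so I measured the pull from the actual gripped position.
- **Not checked:** I did not measure the slates and the tub again at the end, but the arm never went near them.

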